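Put the setting bar away scale up and tip the tool box lid shut

TASK

The eight-sided setting bar lies on the worktop with its scale facing sideways: turn it so that the engraved scale faces straight up, and lay it that way in the wide front bay of the open wooden tool box. Then push the leaning lid just past upright and let go of it, so that it swings fully shut by its own weight with nothing of the robot touching it on the way down. Leave the other things on the worktop where they are and standing.

Things in the scene. Friction and masses are not known exactly. Their poses are not given: they have to be found in the camera images.
- box: Plywood tool box fixed to the worktop, outer size 134 (x) x 200 (y) x 55 mm high, walls 7, floor 8 mm. Origin: centre of its underside; +x from its front to the hinge side (away from the robot), z up. A 5 mm divider along y, top 42 mm over the worktop, 27.5 mm behind the origin, parts a wide empty front bay from a narrow back bay with small steel bits.
- bay (a point): Centre of the floor of the wide front bay of the box, 17.5 mm in front of the box's origin and 8 mm above the worktop; axes as the box. The bay is 85 mm (x) by 186 mm (y).
- hinge_line (a point): Middle of the lid's hinge axis, on the top of the box's rear wall, 67 mm behind the box's origin and 55 mm above the worktop; axes as the box (the hinge runs along y).
- lid_edge (a point): Middle of the lid's free edge, moving with the lid, 134 mm from the hinge. The lid is a plywood board 134 x 200 x 8 mm (0.25 kg, may vary by 30 %) with two 6 mm battens on its outer face, which lies up to 15 mm off the hinge plane. z: outward normal of the lid (up when shut).
- lid_board (a joint): Angle of the lid: 0 shut, 1.57 upright, 2.0 leaning back against its stop, where it starts and stays by itself. The hinge has little friction: once below about 1.4 the lid falls shut by its own weight, above about 1.6 it falls back open.
- bar: Eight-sided (octagonal) aluminium bar lying on one flat, 28 mm across flats, 110 mm long, about 0.25 kg. Origin: its centre, 14 mm above the worktop; y along the bar. Its +x axis is the outward normal of the one flat with the engraved scale (a row of fifteen short dark lines), facing sideways at the start; +x straight up means scale up.
- bar_scale (a point): Centre of the bar's scale flat, 14 mm from its axis; axes as the bar. Each flat is 11.6 mm wide. Stroked at mid height forward and upward (about 12 mm each) by a fingertip the bar tips over its far lower edge to the next flat, 45 degrees and 11.6 mm a step; pushed level it may slide. From the start, two steps towards its -x side bring the scale up.
- glue_bottle: Bystander: upright glue bottle 44 x 62 x 208 mm, origin under its centre. It stands close behind the left or the right half of the leaning lid.
- sanding_block: Bystander: sanding block 59 x 112 x 34 mm high, origin under its centre. It lies behind the other half of the lid, below the place to push.
- star_knob: Bystander near the bar: black star knob with stud up, 42 x 40 x 56 mm high, origin under its centre.
- collet_nut: Bystander near the bar: steel collet with nut, 27 x 31 x 38 mm high, origin under its centre.
- masking_tape: Bystander: roll of tape lying flat, 101 x 98 x 24 mm, origin under its centre.
- offcut_maple: Bystander: maple offcut 45 x 130 x 32 mm high, origin under its centre.

How it is judged:
By the outcome, as a careful person would: the job done as asked, in the order asked, and still so for the second after the job is handed in, with the robot touching nothing.
It also fails if it takes over 66 s, if anything falls off the work surface, if the arm or the gripper's body presses on something with over 40 N, if the wrist force passes 120 N, or if a joint passes its speed limit or range.

ROBOT

A 6-joint arm with a two-finger parallel gripper is mounted at the origin on a cart in front of the work surface, level with it; the furniture and walls round the work are solid. World frame = base frame: x ahead of the robot, y to its left, z up, the work surface at z = 0. Lengths are in m, angles in rad, forces in N, time in s.
With the tool pointing down it reaches from about 0.25 to 0.725 m from the base axis. Payload 4 kg.
Tool frame: the origin (TCP) lies between the finger pads; the fingertips stand 11 mm ahead of it and the grasp point (between the pads) lies 8 mm behind it (tcp_to_tips is the z of the fingertips in the tool frame, in m); z points along the fingers, y is the direction in which the jaws open and shut (so a half turn about z gives the same grasp; the last joint's range is limited). The gripper opens to 85 mm and grips with 20 to 120 N. Pads are 22 mm wide; open, the fingers measure 114 mm over their backs; the gripper's body (76 mm by 85 mm) begins 54 mm behind the grasp point. The pads swing forward as they close: fully open they stand 13 mm farther back than shut.
Start: joints at [-1.293, 0.241, 0.005, 1.335, 0, 1.571], TCP at [0.137, -0.481, 0.242] pointing down, gripper open.
Joint ranges: [-2.72, 2.72], [-1.05, 1.87], [-1.09, 1.28], [-1.99, 2.15], [-1.42, 1.44], [-3.14, 3.14]. Speed limits (rad/s): [2.79, 2.79, 3.14, 3.14, 3.14, 3.14].

INTERFACE

Orientations are given as a unit quaternion [x, y, z, w].
In Python, from workcell import * gives the robot as it stands.
- The arm moves only by the tool move_arm, never from a script. Its argument "moves" is a list that holds one entry, the list of rows, each a list of 7 numbers: the shift along the world's x, y, z in units of 500 mm (1.0 is 500 mm), then the turn, a rotation vector about the world's x, y, z in units of 30 degrees (1.0 is 30 degrees), then the closure, from -1 (fully open) to 1 (shut), so that 0 is half open. A call has 1 to 8 rows; each row shifts and turns the pose as measured when the row begins; what a row does not reach is not made up. A row lasts 1/12 s, in which the tool goes at most 41.7 mm and 7.16 degrees, less where a joint would pass 70% of its speed; a pose out of reach is approached as far as the arm can. A call with a number of a shift or a turn outside -1 to 1 is refused whole. A call with a gripper value outside its range is refused whole. The fingers move at their own pace and stop on an object; the grip force is fixed at half the most. Time passes only in rows, so rows that do not move let the fingers close. It gives the time, the measured TCP pose, the force and the opening at its end, in the units of the state.
- get_obs(): the state, without advancing time (a new reading comes with each control period).
- camera(name): name is "scene" or "top" or "wrist"; returns a dict with "pixels" (420x560x3 uint8, red, green, blue), "range_z" (420x560 float32, m along the optical axis (not along the pixel's ray), 0 where there is no reading), "fx", "fy", "cx", "cy" (pixels), "extrinsics" (4x4, takes a point from camera to world coordinates). Camera axes: x right, y down, z forward; pixel columns grow to the right and rows downward; lengths in m; the calibration is good to about 2 mm. The wrist camera is an equidistant fisheye: a pixel r from the principal point sees the ray r / f radians off the axis. A picture is of the moment at which its call begins.
- job_done(): hands the job in, once; it reports no verdict.
The state is a dict: "clock": time; "joint_pos": joint angles; "joint_vel": joint speeds; "tau": joint torques, N m; "eef_pos": TCP position; "tool_rot": TCP orientation; "ft_force": force on the tool from outside, world axes, zero at the start; "ft_torque": the same for the moment, N m; "grip_width": finger opening in m.
Only numpy, scipy, OpenCV 4.12 (cv2) and the standard library are available. Lean on these libraries where they do the work, as an engineer would, in place of code of your own. Each camera call takes 0.05 s, during which the arm holds its last target.

## Working session

There is one attempt and no reset: what is moved stays moved. The work goes in short steps, Python scripts to look and compute and a tool call to move; the robot and the scene stay as the last step left them, time stands still between calls to the robot, and variables do not carry over. Pictures are saved under pics/ and viewed, and the job is handed in when it is done.

Besides the shell and the picture viewer there is one more tool, called after "Emit:" by a JSON object that holds its "name" and its "arguments". move_arm: Moves the arm, as the interface text tells. Shifts and turns lie within -1 to 1; 1 stands for 500 mm of shift or 30 degrees of turn. Its arguments: {"type":"object","properties":{"moves":{"type":"array","items":{"type":"array","items":{"type":"array","items":{"type":"number"}}}}},"required":["moves"]}

```bash
ls; mkdir -p pics
cat > h.py <<'E'
from workcell import *
import numpy as np, cv2
def snap(n,f):
    c=camera(n); cv2.imwrite('pics/'+f,cv2.cvtColor(c['pixels'],cv2.COLOR_RGB2BGR)); np.savez('pics/'+f[:-4]+'.npz',**c); return c
def pts(c):
    v,u=np.mgrid[:420,:560]; z=c['range_z']
    P=np.stack([(u-c['cx'])/c['fx']*z,(v-c['cy'])/c['fy']*z,z],-1)
    E=np.array(c['extrinsics']); return P@E[:3,:3].T+E[:3,3]
E
python3 - <<'E'
from h import *
o=get_obs(); print({k:np.round(v,3) for k,v in o.items()})
for n in ['scene','top','wrist']:
    c=snap(n,n+'1.png'); print(n,c['fx'],c['cx'],c['cy'],np.round(c['extrinsics'],3).tolist())
E
```

```text
pics
{'clock': np.float64(0.0), 'joint_pos': array([-1.293,  0.241,  0.004,  1.335,  0.   ,  1.571]), 'joint_vel': array([-0.001, -0.001,  0.002,  0.002, -0.002,  0.   ]), 'tau': array([-0.0000e+00, -3.7232e+01,  2.5241e+01,  1.7000e-02, -0.0000e+00,
        0.0000e+00]), 'eef_pos': array([ 0.137, -0.48 ,  0.241]), 'tool_rot': array([ 0.99 ,  0.138, -0.   , -0.001]), 'ft_force': array([0.816, 0.671, 0.157]), 'ft_torque': array([0.   , 0.019, 0.063]), 'grip_width': np.float64(0.086)}
scene 471.4246898659231 273.8823094822165 210.98946159099737 [[-0.908, -0.221, 0.357, 0.199], [-0.42, 0.457, -0.784, 0.873], [0.01, -0.861, -0.508, 0.614], [0.0, 0.0, 0.0, 1.0]]
top 433.40693565049366 278.7507596226506 202.00594442176714 [[-0.016, -0.984, 0.179, 0.356], [-1.0, 0.02, 0.021, 0.06], [-0.024, -0.179, -0.984, 1.219], [0.0, 0.0, 0.0, 1.0]]
wrist 325.19226210127806 276.38626667726965 206.7882386891024 [[0.273, -0.924, -0.268, 0.204], [-0.962, -0.263, -0.075, -0.462], [-0.001, 0.278, -0.961, 0.372], [0.0, 0.0, 0.0, 1.0]]
```

View pics/scene1.png

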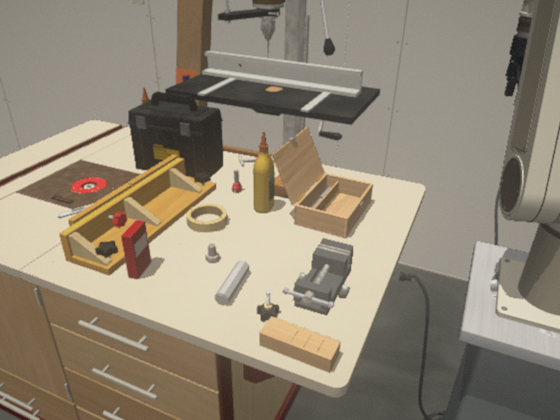

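View pics/top1.png

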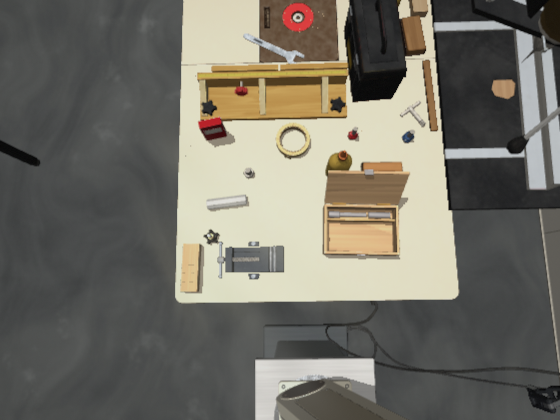

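View pics/wrist1.png

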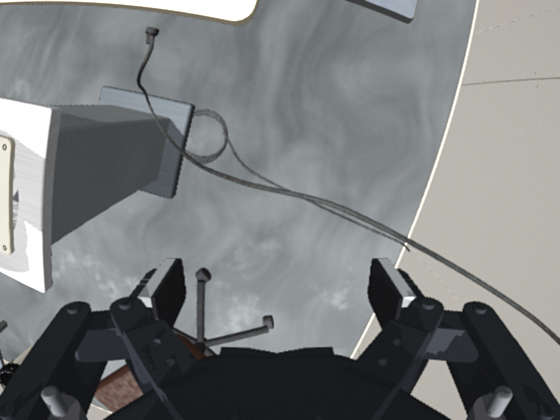

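Run:
```python
from h import *
for n,(x0,x1,y0,y1) in {'top':(195,265,180,290),'scene':(180,350,230,340)}.items():
    im=cv2.imread(f'pics/{n}1.png')[y0:y1,x0:x1]
    cv2.imwrite(f'pics/{n}1c.png',cv2.resize(im,None,fx=4.5 if n=='scene' else 5,fy=4.5 if n=='scene' else 5,interpolation=cv2.INTER_CUBIC))
im=cv2.imread('pics/top1.png')[140:265,310:420]; cv2.imwrite('pics/top1d.png',cv2.resize(im,None,fx=4.5,fy=4.5))
c=dict(np.load('pics/top1.npz')); P=pts(c)
def obj(u0,u1,v0,v1,zl,zh):
    S=P[v0:v1,u0:u1].reshape(-1,3); S=S[(S[:,2]>zl)&(S[:,2]<zh)]
    r=cv2.minAreaRect(S[:,:2].astype(np.float32)*1000); return len(S),np.round(r[0]),np.round(r[1]),round(r[2],1),np.round(np.percentile(S[:,2],[5,50,95]),3)
print('bar',obj(200,255,188,215,.006,.05))
print('nut',obj(240,260,162,182,.006,.05))
print('star',obj(202,222,226,246,.006,.07))
print('offcut',obj(178,206,240,298,.02,.05))
print('tape',obj(270,318,118,162,.01,.05))
print('boxrim',obj(315,405,195,265,.045,.065))
print('clamp',obj(215,290,238,284,.01,.15))
print('lid',obj(315,415,165,208,.07,.2))
print('bottle',obj(322,356,148,172,.15,.25))
print('block',obj(355,410,158,172,.02,.045))
print('table',np.median(P[205:225,280:310,2]))
```

```text
bar (422, array([590., 229.]), array([ 62., 129.]), 13.9, array([0.014, 0.026, 0.031]))
nut (86, array([673., 165.]), array([39., 49.]), 77.6, array([0.007, 0.017, 0.04 ]))
star (137, array([472., 269.]), array([59., 38.]), 37.0, array([0.012, 0.021, 0.05 ]))
offcut (828, array([397., 332.]), array([ 47., 128.]), 87.6, array([0.028, 0.032, 0.036]))
tape (525, array([764.,  42.]), array([131., 123.]), 88.9, array([0.012, 0.023, 0.027]))
boxrim (907, array([ 494., -135.]), array([200., 145.]), 87.9, array([0.048, 0.055, 0.062]))
clamp (1677, array([418., 172.]), array([193., 109.]), 87.4, array([0.011, 0.048, 0.064]))
lid (2493, array([ 598., -139.]), array([202.,  92.]), 80.7, array([0.077, 0.13 , 0.176]))
bottle (130, array([647., -75.]), array([67., 53.]), 89.2, array([0.153, 0.175, 0.203]))
block (350, array([ 667., -207.]), array([ 30., 112.]), 0.1, array([0.03 , 0.035, 0.039]))
table 0.00041593347193691343
```

View pics/top1c.png

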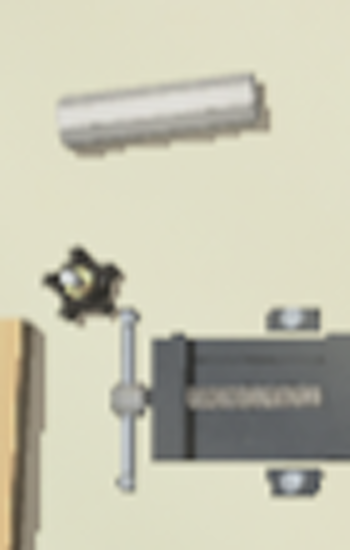

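View pics/scene1c.png

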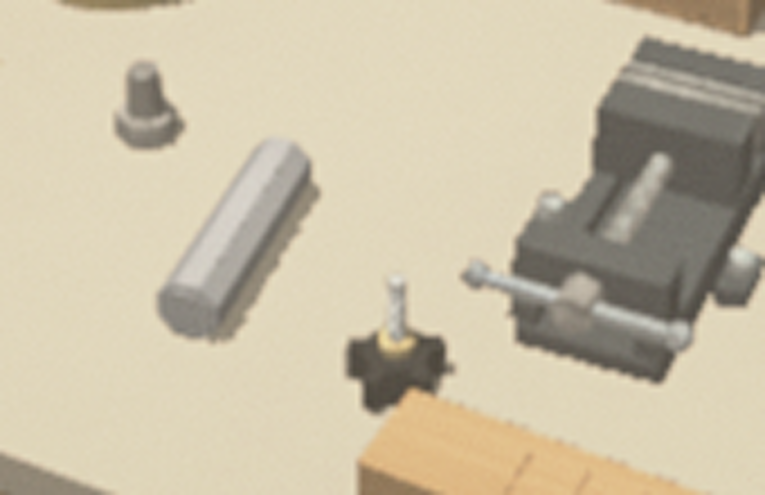

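View pics/top1d.png

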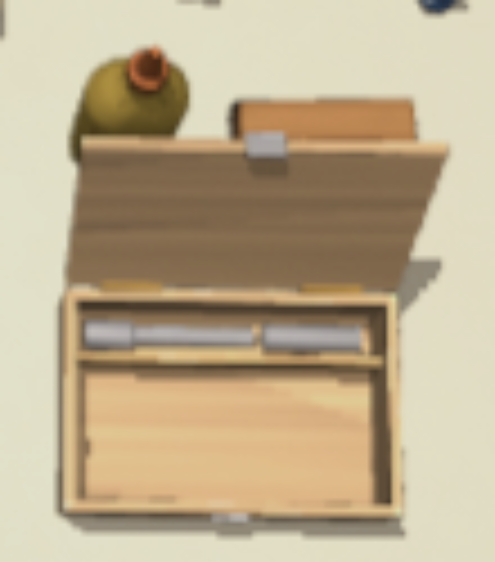

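Emit:
{"name": "move_arm", "arguments": {"moves": [[[0.04,0.07,0,0,0,0.15,1],[0.04,0.07,0,0,0,0.15,1],[0.04,0.07,0,0,0,0.15,1],[0.04,0.07,0,0,0,0.15,1],[0.04,0.07,0,0,0,0.15,1],[0.04,0.07,0,0,0,0.15,1],[0.04,0.07,0,0,0,0.15,1],[0.04,0.07,0,0,0,0.15,1]]]}}

```text
clock: 0.82
eef_pos: [0.2957, -0.1954, 0.2375]
tool_rot: [0.897, 0.443, -0.001, -0.001]
ft_force: [1.1, -0.6, 0.2]
grip_width: -0.0003
```

Emit:
{"name": "move_arm", "arguments": {"moves": [[[0.04,0.07,0,0,0,0.15,1],[0.04,0.07,0,0,0,0.15,1],[0.04,0.07,0,0,0,0.15,1],[0.04,0.07,0,0,0,0.15,1],[0.04,0.07,0,0,0,0.15,1],[0.04,0.07,0,0,0,0.15,1],[0.04,0.07,0,0,0,0.15,1],[0.04,0.07,0,0,0,0.15,1]]]}}

```text
clock: 1.48
eef_pos: [0.4559, 0.0974, 0.2375]
tool_rot: [0.704, 0.71, -0.001, 0.0]
ft_force: [1.6, -1.0, 0.6]
grip_width: -0.0003
```

Emit:
{"name": "move_arm", "arguments": {"moves": [[[0.04,0.07,0,0,0,0.1,1],[0.02,0.07,-0.03,0,0,0.1,1],[0.0,0.05,-0.03,0,0,0.1,1],[0,0,0,0,0,0,1]]]}}

```text
clock: 1.82
eef_pos: [0.4899, 0.2042, 0.2052]
tool_rot: [0.639, 0.769, 0.002, 0.001]
ft_force: [-0.3, -0.3, -0.5]
grip_width: -0.0
```

Run:
```python
from h import *
c=snap('wrist','w2.png'); snap('top','top2.png'); print(get_obs()['eef_pos'],np.round(c['extrinsics'],3).tolist())
```

```text
[0.49018377 0.20092265 0.20730394] [[0.983, 0.174, 0.054, 0.476], [0.182, -0.945, -0.273, 0.273], [0.004, 0.278, -0.961, 0.336], [0.0, 0.0, 0.0, 1.0]]
```

View pics/w2.png

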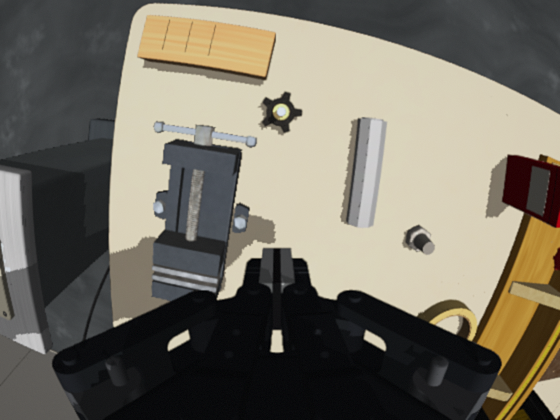

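Run:
```python
from h import *
im=cv2.imread('pics/w2.png')[110:235,330:400]
cv2.imwrite('pics/w2c.png',cv2.resize(im,None,fx=4.8,fy=4.8,interpolation=cv2.INTER_CUBIC))
```

```text
(no output)
```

View pics/w2c.png

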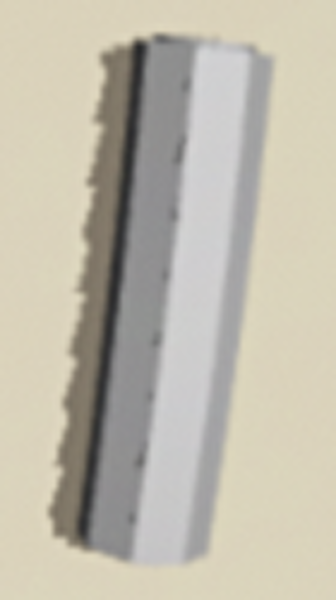

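Emit:
{"name": "move_arm", "arguments": {"moves": [[[-0.07,0,-0.05,0,0,0,1],[-0.07,0,-0.06,0,0,0,1],[0,0,-0.05,0,0,0,1],[0,0,0,0,0,0,1]]]}}

```text
clock: 2.25
eef_pos: [0.4214, 0.1964, 0.13]
tool_rot: [0.644, 0.765, 0.004, 0.004]
ft_force: [-0.3, -0.1, 0.1]
grip_width: 0.0002
```

Run:
```python
from h import *
c=snap('wrist','w3.png'); print(get_obs()['eef_pos'],np.round(c['extrinsics'],3).tolist())
```

```text
[0.42188947 0.19647188 0.13187951] [[0.986, 0.159, 0.058, 0.407], [0.168, -0.947, -0.275, 0.265], [0.011, 0.28, -0.96, 0.261], [0.0, 0.0, 0.0, 1.0]]
```

View pics/w3.png

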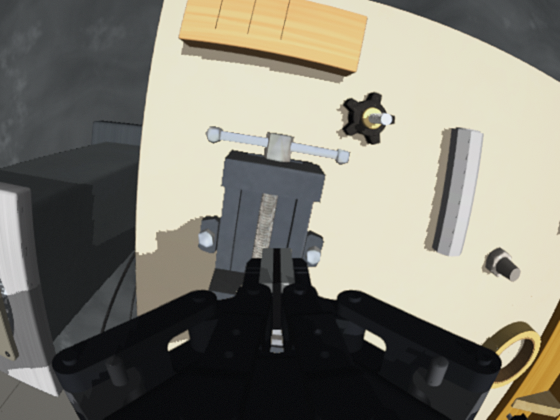

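Run:
```python
from h import *
im=cv2.imread('pics/w3.png')[120:265,420:495]
cv2.imwrite('pics/w3c.png',cv2.resize(im,None,fx=4.1,fy=4.1,interpolation=cv2.INTER_CUBIC))
```

```text
(no output)
```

View pics/w3c.png

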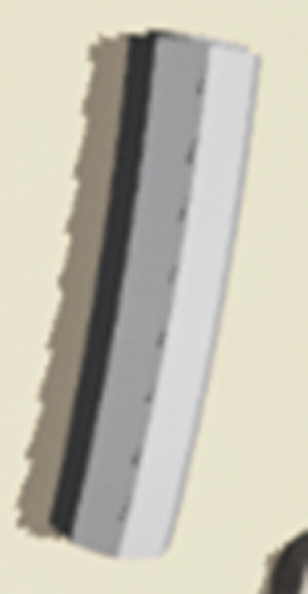

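Run:
```python
from h import *
im=cv2.imread('pics/w3.png')[120:265,420:495].astype(float)
im=np.clip((im-20)*4,0,255).astype(np.uint8)
cv2.imwrite('pics/w3d.png',cv2.resize(im,None,fx=4.1,fy=4.1,interpolation=cv2.INTER_NEAREST))
```

```text
(no output)
```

View pics/w3d.png

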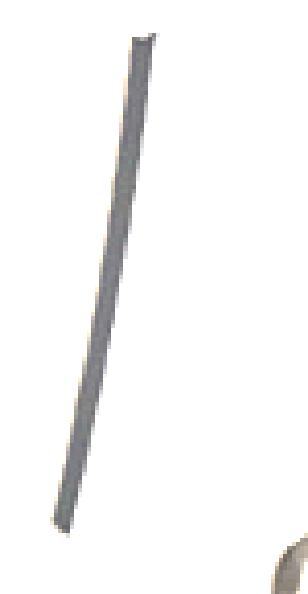

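Emit:
{"name": "move_arm", "arguments": {"moves": [[[0.08,0,0.07,0,0,0,1],[0.08,0,0.05,0,0,0,1],[0.08,0,0,0,0,0,1],[0.08,0,0,0,0,0,1],[0.08,0,0,0,0,0,1],[0.06,0,0,0,0,0,1],[0.0,0,-0.05,0,0,0,1]]]}}

```text
clock: 2.88
eef_pos: [0.6511, 0.1838, 0.181]
tool_rot: [0.649, 0.761, 0.007, 0.009]
ft_force: [1.7, 0.9, 1.5]
grip_width: 0.0
```

Run:
```python
from h import *
c=snap('wrist','w4.png'); print(get_obs()['eef_pos'],np.round(c['extrinsics'],3).tolist())
```

```text
[0.64545231 0.18249676 0.17235852] [[0.987, 0.143, 0.067, 0.636], [0.156, -0.948, -0.276, 0.253], [0.024, 0.283, -0.959, 0.312], [0.0, 0.0, 0.0, 1.0]]
```

View pics/w4.png

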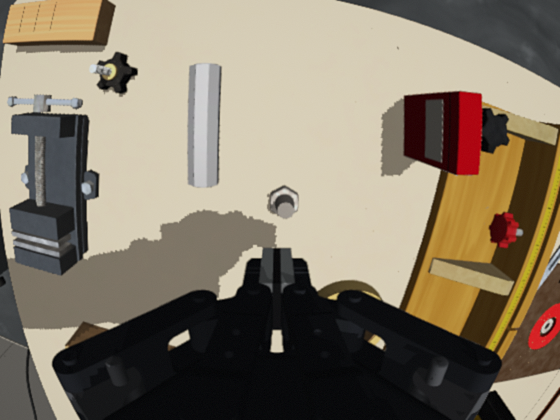

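Emit:
{"name": "move_arm", "arguments": {"moves": [[[0.05,0,-0.07,0,0,0,1],[0.0,0,-0.05,0,0,0,1],[0,0,0,0,0,0,1]]]}}

```text
clock: 3.18
eef_pos: [0.671, 0.1787, 0.1188]
tool_rot: [0.652, 0.759, 0.003, 0.006]
ft_force: [-1.3, -1.2, -1.0]
grip_width: -0.0002
```

Run:
```python
from h import *
c=snap('wrist','w5.png'); print(get_obs()['eef_pos'])
im=cv2.imread('pics/w5.png')
cv2.imwrite('pics/w5c.png',cv2.resize(im[20:220,80:280],None,fx=3,fy=3,interpolation=cv2.INTER_CUBIC))
```

```text
[0.6720203  0.17866154 0.12119244]
```

View pics/w5c.png

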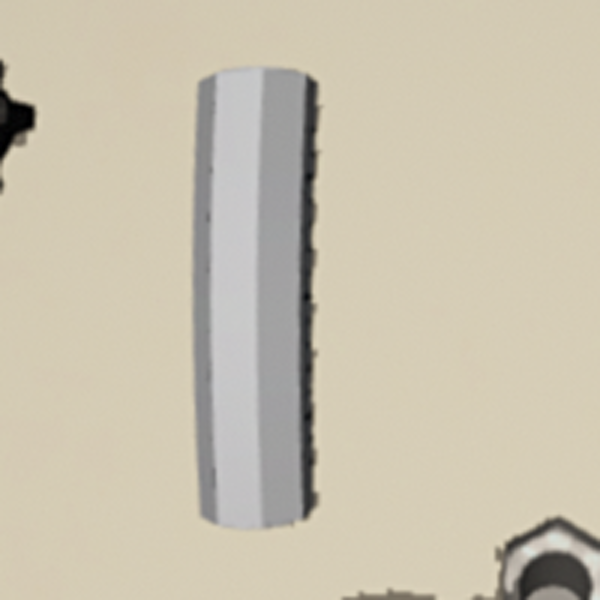

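Run:
```python
from h import *
im=cv2.imread('pics/w5.png')[40:205,170:192].astype(float)
im=np.clip((im-20)*2,0,255).astype(np.uint8)
cv2.imwrite('pics/w5d.png',cv2.resize(im,None,fx=9,fy=3.6,interpolation=cv2.INTER_NEAREST))
```

```text
(no output)
```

View pics/w5d.png

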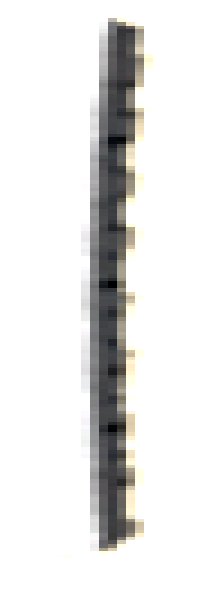

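```bash
cat >> h.py <<'E'
def wray(c,u,v,z):
    x=(np.asarray(u,float)-c['cx'])/c['fx']; y=(np.asarray(v,float)-c['cy'])/c['fy']; r=np.hypot(x,y)+1e-12
    d=np.stack([np.sin(r)*x/r,np.sin(r)*y/r,np.cos(r)],-1); E=np.array(c['extrinsics']); d=d@E[:3,:3].T
    return E[:3,3]+d*((z-E[2,3])/d[:,2])[:,None]
def facet(c,box,lo,z):
    u0,u1,v0,v1=box; im=c['pixels'][v0:v1,u0:u1].astype(int)
    m=((im.min(-1)>lo)&(im.max(-1)-im.min(-1)<14)).astype(np.uint8)
    n,l,s,_=cv2.connectedComponentsWithStats(m); k=1+np.argmax(s[1:,4]); v,u=np.nonzero(l==k)
    Q=wray(c,u+u0,v+v0,z)[:,:2]; r=cv2.minAreaRect((Q*1000).astype(np.float32))
    return s[k],np.round(Q.mean(0)*1000,1),np.round(r[0],1),np.round(r[1],1),round(r[2],1)
E
python3 - <<'E'
from h import *
for f,b in [('w2',(330,400,110,235)),('w4',(180,225,55,195)),('w5',(140,192,35,205)),('w3',(430,490,120,265))]:
    c=dict(np.load(f'pics/{f}.npz'))
    im=c['pixels'][b[2]:b[3],b[0]:b[1]]; v=(b[3]-b[2])//2
    if f!='w3':print(im[v,::3].min(-1))
    for lo in (185,): print(f,facet(c,b,lo,.028))
E
```

```text
[188 188 187 188 187 190 111  99  74 145 146 142 207 205 206 200 164 181
 189 187 188 187 187 188]
w2 (array([  28,    9,   24,  109, 1173], dtype=int32), array([577.9, 236.6]), array([578.1, 235. ]), array([ 11.5, 110.9]), 6.4)
[185 184 179 140 141 205 206 206 208 177 162 163 165  91 185]
w4 (array([  14,    8,   15,  125, 1541], dtype=int32), array([578.4, 236.2]), array([578.6, 234.9]), array([ 11.5, 110.9]), 6.3)
[181 177 139 147 201 200 201 200 200 161 162 161 163 134  46 177 182 181]
w5 (array([  11,    7,   16,  154, 2172], dtype=int32), array([578.5, 235.9]), array([578.6, 235.2]), array([ 11.2, 110.1]), 6.5)
w3 (array([  19,   10,   34,  126, 1471], dtype=int32), array([578. , 236.7]), array([578.6, 235.7]), array([ 13.6, 110.1]), 6.5)
```

Emit:
{"name": "move_arm", "arguments": {"moves": [[[-0.05,0.06,0,0,0,-0.04,1],[-0.05,0.06,0,0,0,-0.04,1],[0,0,-0.04,0,0,0,1],[0,0,-0.04,0,0,0,1],[0,0,0,0,0,0,1]]]}}

```text
clock: 3.65
eef_pos: [0.6254, 0.2391, 0.0984]
tool_rot: [0.671, 0.742, 0.012, 0.012]
ft_force: [-0.3, -0.4, -1.3]
grip_width: -0.0
```

Run:
```python
from h import *
c=snap('wrist','w6.png'); o=get_obs(); print(o['eef_pos'],o['tool_rot'])
try: print(tcp_to_tips)
except Exception as e: print(e)
from scipy.spatial.transform import Rotation as R
print(R.from_quat(o['tool_rot']).as_matrix().round(3))
```

```text
[0.62699701 0.2393235  0.1009996 ] [0.67065416 0.74153709 0.01353547 0.01274915]
0.011
[[-0.1    0.994  0.037]
 [ 0.995  0.1    0.003]
 [-0.001  0.037 -0.999]]
```

View pics/w6.png

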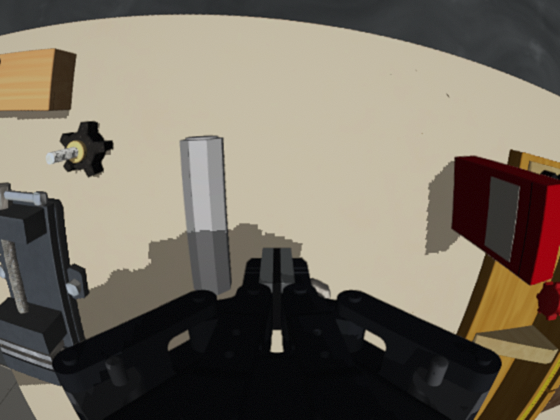

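Emit:
{"name": "move_arm", "arguments": {"moves": [[[0,0,-0.05,0,0.04,0,1],[0,0,-0.05,0,0.04,0,1],[0,0,-0.04,0,0,0,1],[-0.01,0,0,0,0,0,1],[0,0,0,0,0,0,1]]]}}

```text
clock: 4.12
eef_pos: [0.631, 0.2401, 0.0494]
tool_rot: [0.672, 0.741, 0.01, 0.003]
ft_force: [0.2, 0.6, 1.0]
grip_width: -0.0002
```

```bash
cat >> h.py <<'E'
from scipy.spatial.transform import Rotation as R
def st():
    o=get_obs(); M=R.from_quat(o['tool_rot']).as_matrix(); print('t',round(float(o['clock']),2),'pos',np.round(o['eef_pos']*1000,1),'F',np.round(o['ft_force'],1),'yaw',round(float(np.degrees(np.arctan2(M[1,0],M[0,0]))),1),'z',np.round(M[:,2],3),'w',round(float(o['grip_width'])*1000,1)); return o
E
python3 -c "
from h import *
st()"
```

```text
t 4.12 pos [631.  240.1  49.4] F [0.2 0.6 1. ] yaw 95.6 z [ 0.018  0.011 -1.   ] w -0.2
```

Emit:
{"name": "move_arm", "arguments": {"moves": [[[0,0,-0.03,0,0.03,0,1],[0,0,-0.02,0,0,0,1],[0,0,0,0,0,0,1]]]}}

```text
clock: 4.37
eef_pos: [0.6348, 0.2406, 0.0305]
tool_rot: [0.672, 0.74, 0.009, -0.001]
ft_force: [-0.5, 0.1, 0.0]
grip_width: -0.0002
```

```bash
python3 -c "
from h import *
st()
snap('scene','s7.png');im=cv2.imread('pics/s7.png')[200:330,170:320];cv2.imwrite('pics/s7c.png',cv2.resize(im,None,fx=4.5,fy=4.5))"
```

```text
t 4.37 pos [634.8 240.6  30.5] F [-0.5  0.1  0. ] yaw 95.5 z [ 0.011  0.015 -1.   ] w -0.2
```

View pics/s7c.png

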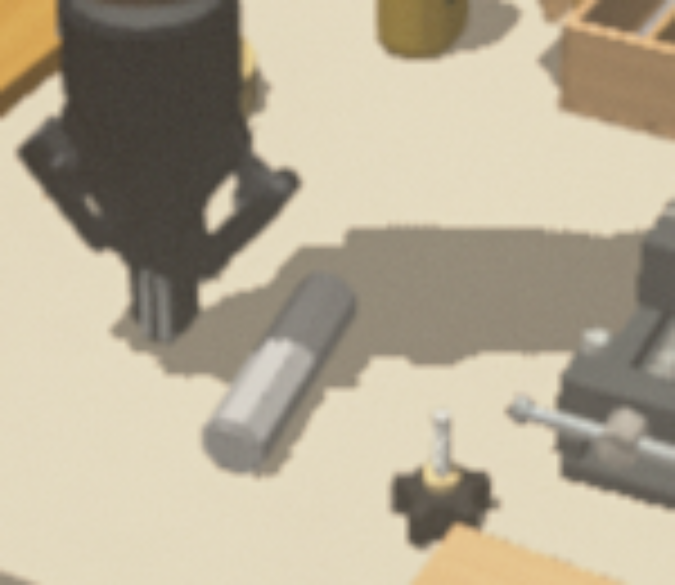

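Emit:
{"name": "move_arm", "arguments": {"moves": [[[-0.02,0,-0.015,0,0,0.02,1],[-0.02,-0.005,-0.005,0,0,0.02,1],[0,0,0,0,0,0,1]]]}}

```text
clock: 4.67
eef_pos: [0.6167, 0.2385, 0.0229]
tool_rot: [0.665, 0.747, 0.011, 0.0]
ft_force: [-0.4, -0.0, 0.1]
grip_width: -0.0
```

```bash
python3 -c "
from h import *
st()"
```

```text
t 4.67 pos [616.7 238.5  22.9] F [-0.4 -0.   0.1] yaw 96.7 z [ 0.015  0.017 -1.   ] w -0.0
```

Emit:
{"name": "move_arm", "arguments": {"moves": [[[-0.008,-0.001,0,0,0,0,1],[-0.008,-0.001,0,0,0,0,1],[0,0,0,0,0,0,1]]]}}

```text
clock: 4.92
eef_pos: [0.6094, 0.238, 0.0244]
tool_rot: [0.665, 0.747, 0.012, 0.001]
ft_force: [-0.1, -0.4, -1.0]
grip_width: 0.0003
```

```bash
python3 -c "
from h import *
st(); snap('scene','s8.png');im=cv2.imread('pics/s8.png')[200:330,170:320];cv2.imwrite('pics/s8c.png',cv2.resize(im,None,fx=4.5,fy=4.5))"
```

```text
t 4.92 pos [609.4 238.   24.4] F [-0.1 -0.4 -1. ] yaw 96.7 z [ 0.017  0.018 -1.   ] w 0.3
```

View pics/s8c.png

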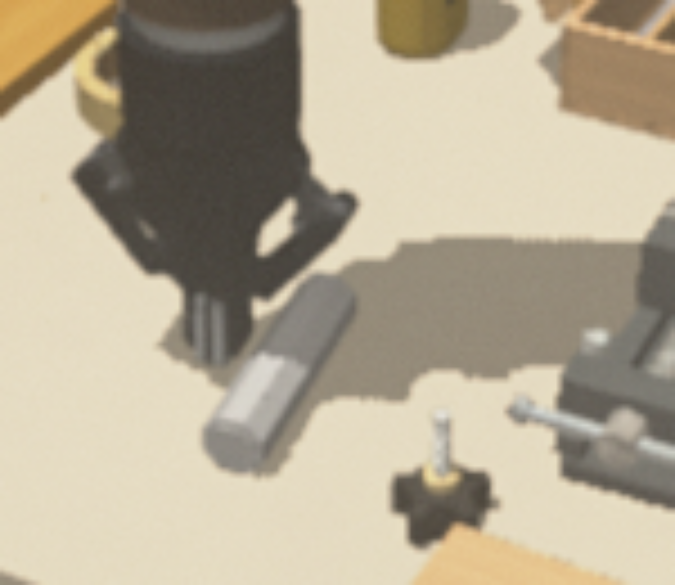

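Emit:
{"name": "move_arm", "arguments": {"moves": [[[-0.008,-0.001,-0.005,0,0,0,1],[-0.006,-0.001,0,0,0,0,1],[0,0,0,0,0,0,1]]]}}

```text
clock: 5.22
eef_pos: [0.6045, 0.2376, 0.0232]
tool_rot: [0.665, 0.747, 0.014, 0.002]
ft_force: [-0.5, 0.0, 0.5]
grip_width: 0.0002
```

```bash
python3 -c "
from h import *
st()"
```

```text
t 5.22 pos [604.5 237.6  23.2] F [-0.5  0.   0.5] yaw 96.7 z [ 0.022  0.019 -1.   ] w 0.2
```

```bash
python3 -c "
from h import *
c=snap('wrist','w9.png');im=cv2.imread('pics/w9.png');cv2.imwrite('pics/w9c.png',cv2.resize(im[100:340,150:380],None,fx=2.5,fy=2.5))
print(facet(c,(170,300,100,290),185,.028))"
```

```text
Traceback (most recent call last):
  File "h.py", line 16, in facet
    n,l,s,_=cv2.connectedComponentsWithStats(m); k=1+np.argmax(s[1:,4]); v,u=np.nonzero(l==k)
                                                     ~~~~~~~~~^^^^^^^^^
ValueError: attempt to get argmax of an empty sequence
```

View pics/w9c.png

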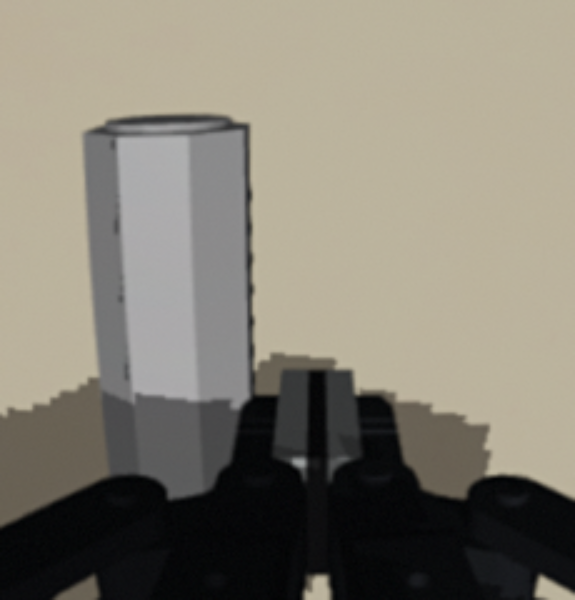

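Emit:
{"name": "move_arm", "arguments": {"moves": [[[-0.008,-0.001,0,0,0.02,0,1],[-0.008,-0.001,0,0,0.02,0,1],[0,0,0,0,0,0,1]]]}}

```text
clock: 5.52
eef_pos: [0.5988, 0.2372, 0.025]
tool_rot: [0.665, 0.747, 0.009, -0.005]
ft_force: [0.3, -0.4, 0.6]
grip_width: 0.0001
```

```bash
python3 -c "
from h import *
st()
c=snap('wrist','w10.png');im=cv2.imread('pics/w10.png');cv2.imwrite('pics/w10c.png',cv2.resize(im[100:340,150:380],None,fx=2.5,fy=2.5))
print(facet(c,(170,300,100,255),165,.028))
c=dict(np.load('pics/w9.npz'));print(facet(c,(170,300,100,255),165,.028))"
```

```text
t 5.52 pos [598.8 237.2  25. ] F [ 0.3 -0.4  0.6] yaw 96.6 z [ 0.005  0.021 -1.   ] w 0.1
(array([  28,   55,   29,  100, 2404], dtype=int32), array([567.5, 267.6]), array([567.6, 266.8]), array([10.5, 43.2]), 6.2)
(array([  28,   55,   30,  100, 2599], dtype=int32), array([573.7, 268.9]), array([573.8, 268. ]), array([10.9, 42.4]), 6.4)
```

View pics/w10c.png

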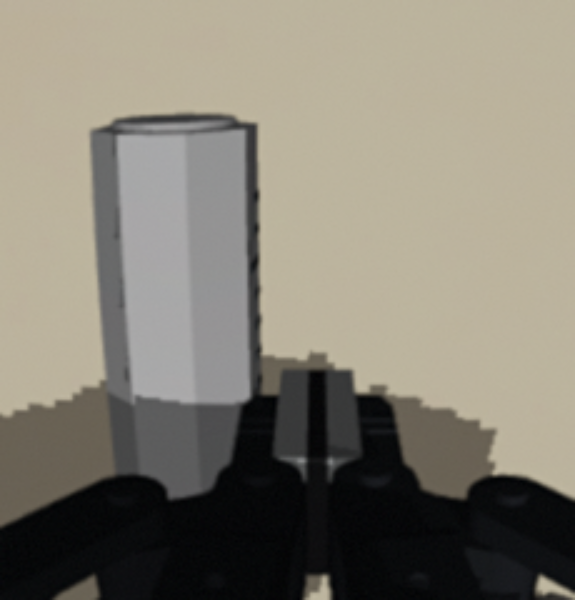

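Emit:
{"name": "move_arm", "arguments": {"moves": [[[0.004,0,-0.01,0,0,0,1],[-0.006,-0.001,0,0,0,0,1],[-0.012,-0.001,0.012,0,0,0,1],[-0.012,-0.001,0.012,0,0,0,1],[-0.01,-0.001,0.012,0,0,0,1],[0,0,0,0,0,0,1]]]}}

```text
clock: 6.07
eef_pos: [0.5769, 0.2344, 0.0374]
tool_rot: [0.665, 0.747, 0.007, -0.006]
ft_force: [0.2, 0.4, 0.2]
grip_width: 0.0002
```

```bash
python3 -c "
from h import *
st()
c=snap('wrist','w11.png');im=cv2.imread('pics/w11.png');cv2.imwrite('pics/w11c.png',cv2.resize(im[100:340,150:380],None,fx=2.5,fy=2.5))"
```

```text
t 6.07 pos [576.9 234.4  37.4] F [0.2 0.4 0.2] yaw 96.6 z [-0.     0.019 -1.   ] w 0.2
```

View pics/w11c.png

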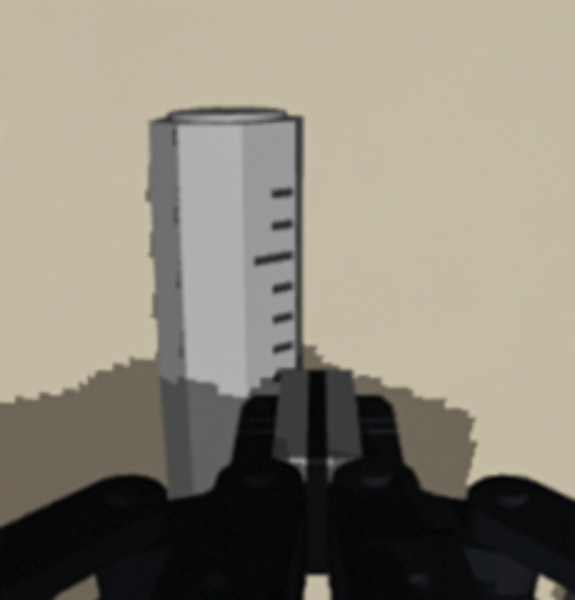

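Emit:
{"name": "move_arm", "arguments": {"moves": [[[0.04,0.004,0.01,0,0,0,1],[0.04,0.004,0,0,0,0,1],[0,0,0,0,0,0,1]]]}}

```text
clock: 6.37
eef_pos: [0.6144, 0.2379, 0.0417]
tool_rot: [0.665, 0.747, 0.005, -0.008]
ft_force: [0.0, 0.1, 0.7]
grip_width: -0.0004
```

```bash
python3 -c "
from h import *
st()
c=snap('wrist','w12.png');im=cv2.imread('pics/w12.png');cv2.imwrite('pics/w12c.png',cv2.resize(im[100:340,150:380],None,fx=2.5,fy=2.5))
print(facet(c,(170,300,100,245),165,.028))"
```

```text
t 6.37 pos [614.4 237.9  41.7] F [0.  0.1 0.7] yaw 96.7 z [-0.005  0.017 -1.   ] w -0.4
(array([  0,  50,  12,  95, 844], dtype=int32), array([561.2, 262.1]), array([561.7, 264.1]), array([ 5.9, 47. ]), 1.9)
```

View pics/w12c.png

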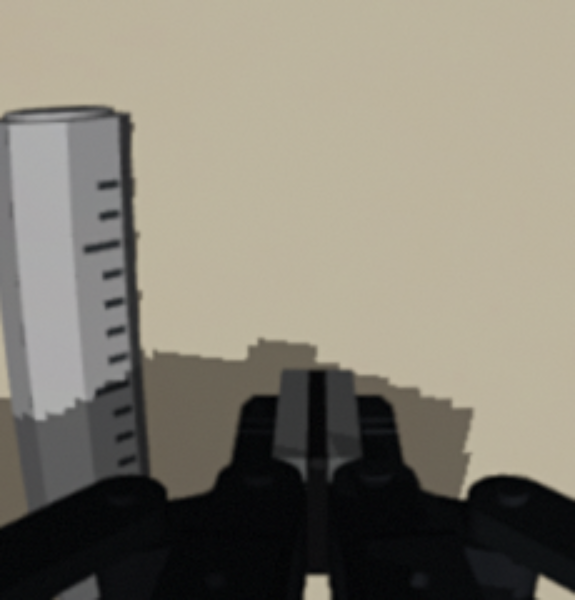

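```bash
python3 -c "
from h import *
c=dict(np.load('pics/w12.npz'))
print(facet(c,(140,210,100,262),165,.028))"
```

```text
(array([  14,   50,   30,  112, 2344], dtype=int32), array([558.2, 260.7]), array([558.3, 259.2]), array([11.2, 56.5]), 6.2)
```

Emit:
{"name": "move_arm", "arguments": {"moves": [[[-0.02,-0.002,-0.02,0,-0.01,0,1],[-0.018,-0.002,-0.015,0,0,0,1],[0,0,-0.01,0,0,0,1],[0,0,0,0,0,0,1]]]}}

```text
clock: 6.75
eef_pos: [0.5902, 0.2352, 0.0176]
tool_rot: [0.664, 0.747, 0.005, -0.007]
ft_force: [-0.3, -0.2, 0.1]
grip_width: 0.0002
```

```bash
python3 -c "
from h import *
st()"
```

```text
t 6.75 pos [590.2 235.2  17.6] F [-0.3 -0.2  0.1] yaw 96.7 z [-0.005  0.016 -1.   ] w 0.2
```

Emit:
{"name": "move_arm", "arguments": {"moves": [[[-0.008,-0.001,0.006,0,0,0,1],[-0.012,-0.001,0.012,0,0,0,1],[-0.012,-0.001,0.012,0,0,0,1],[-0.01,-0.001,0.012,0,0,0,1],[0,0,0,0,0,0,1]]]}}

```text
clock: 7.17
eef_pos: [0.5672, 0.2332, 0.0416]
tool_rot: [0.664, 0.747, 0.005, -0.007]
ft_force: [-0.6, 0.2, -0.4]
grip_width: 0.0002
```

```bash
python3 -c "
from h import *
st()
c=snap('wrist','w13.png');im=cv2.imread('pics/w13.png');cv2.imwrite('pics/w13c.png',cv2.resize(im[100:340,150:380],None,fx=2.5,fy=2.5))"
```

```text
t 7.17 pos [567.2 233.2  41.6] F [-0.6  0.2 -0.4] yaw 96.7 z [-0.004  0.017 -1.   ] w 0.2
```

View pics/w13c.png

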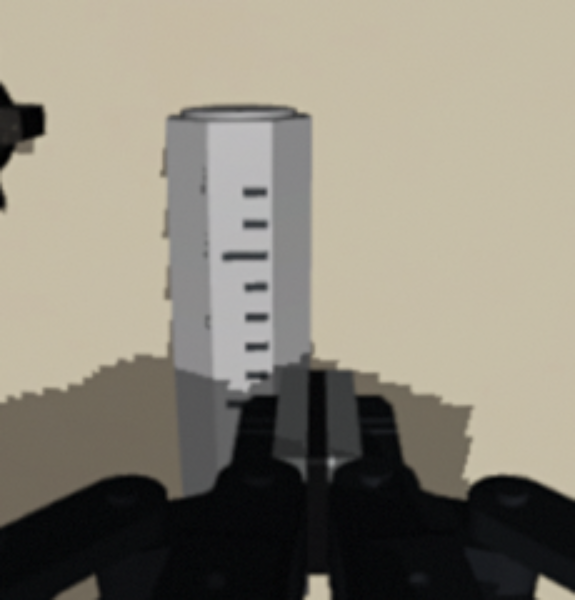

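Emit:
{"name": "move_arm", "arguments": {"moves": [[[0.01,0,0.06,0,0,0,-1],[0.01,0,0.06,0,0,0,-1],[0.02,0,0.05,0,0,0,-1],[0,0,0,0,0,0,-1]]]}}

```text
clock: 7.55
eef_pos: [0.5854, 0.2324, 0.1286]
tool_rot: [0.664, 0.748, 0.003, -0.008]
ft_force: [1.7, 0.8, 0.6]
grip_width: 0.0481
```

```bash
python3 -c "
from h import *
st()
c=snap('wrist','w14.png')"
```

```text
t 7.55 pos [585.4 232.4 128.6] F [1.7 0.8 0.6] yaw 96.8 z [-0.008  0.015 -1.   ] w 48.1
```

View pics/w14.png

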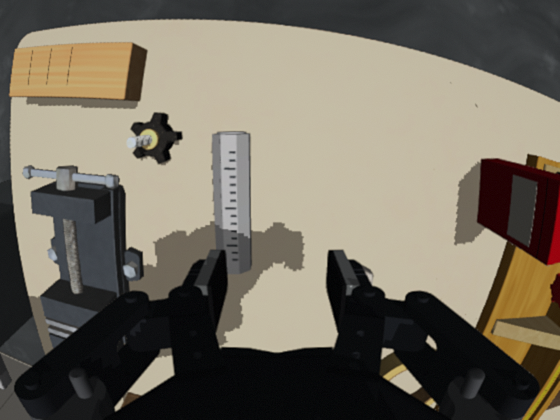

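```bash
python3 -c "
from h import *
c=dict(np.load('pics/w14.npz')); im=c['pixels']
for v in (145,160,205,225,240,265): print(v,im[v,205:258].min(-1))
print(facet(c,(205,258,128,235),175,.028))
print(wray(c,[233,238],[133,271],.028)[:,:2])
cv2.imwrite('pics/w14c.png',cv2.resize(cv2.imread('pics/w14.png')[120:285,190:270],None,fx=3.6,fy=3.6))"
```

```text
145 [164 165 164 164 165 164 143 120 119 122 122 122 122 121 126 150 179 186
 183 182 183 183 183 183 183 183 182 183 184 183 180 166 148 143 146 144
 144 145 144 144 146 146 145 123  92 120 156 168 166 165 165 166 166]
160 [165 164 164 164 165 167 160 133 121 121 121 123 122 122 115 124 175 185
 183 183 183 184 181 168 124  77  67  67  67  84 136 160 151 145 145 145
 146 145 146 145 145 147 146 125  84 107 156 167 166 164 165 164 165]
205 [165 165 165 166 167 166 166 166 150 124 123 124 124 125 124 124 137 167
 181 184 184 184 184 186 184 184 185 186 185 186 186 180 162 149 148 148
 148 148 148 148 149 148 150 141  97  91 156 169 164 164 166 166 166]
225 [127 106 105 106 104  89  88  88  89  86  85  89  89  93 108 121 127 144
 169 181 181 181 181 181 180 171 167 169 167 165 163 167 170 156 148 147
 147 149 148 147 149 148 149 146 117  84 135 165 168 166 167 166 166]
240 [89 89 88 90 89 87 90 90 90 89 87 80 78 80 78 80 79 80 88 97 98 98 98 98
 99 99 98 96 95 95 96 95 97 87 79 78 78 78 78 77 79 78 76 79 73 51 63 85
 91 90 89 88 88]
265 [45 45 45 42 46 45 46 47 43 30 13  5  6  6  5  5  2  3  4  3  8 46 91 97
 96 95 94 95 96 95 94 95 94 91 83 76 74 75 75 75 75 76 75 75 71 59 66 86
 89 91 89 90 89]
(array([ 16,   7,  16,  94, 990], dtype=int32), array([545.7, 254. ]), array([546.6, 250.8]), array([10.6, 70.2]), 6.5)
[[0.54628725 0.28742426]
 [0.55916978 0.18030066]]
```

View pics/w14c.png

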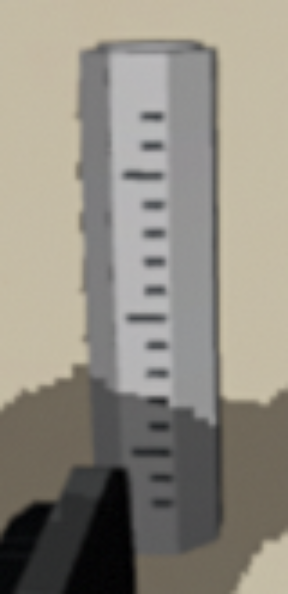

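```bash
python3 -c "
from h import *
c=dict(np.load('pics/w14.npz'))
Q=wray(c,[220.3,236.2,222.0,237.2,225.8,239],[145,145,205,205,265,265],.028)*1000
print(Q.round(1)); m=(Q[::2]+Q[1::2])/2; print(m)
d=m[2]-m[0]; print(np.degrees(np.arctan2(-d[0],d[1]))%180)
print(wray(c,[228.5,232],[133,271.5],.028)[:,:2]*1000)"
```

```text
[[537.9 277.9  28. ]
 [549.5 279.   28. ]
 [542.9 233.4  28. ]
 [554.3 234.7  28. ]
 [549.  184.3  28. ]
 [559.6 185.8  28. ]]
[[543.68597726 278.45639757  28.        ]
 [548.58483299 234.04015677  28.        ]
 [554.31005478 185.02628145  28.        ]]
6.487323085967461
[[543.03961745 287.11179275]
 [554.38112655 179.17868497]]
```

Emit:
{"name": "move_arm", "arguments": {"moves": [[[-0.04,0,-0.03,0.0,0.01,0,-0.4],[-0.035,0,-0.04,0.0,0,0,-0.4],[0,0,-0.04,0,0,0,-0.4],[0,0,0,0,0,0,-0.4]]]}}

```text
clock: 7.93
eef_pos: [0.5457, 0.2319, 0.0704]
tool_rot: [0.664, 0.747, 0.002, -0.01]
ft_force: [-0.8, 0.5, -0.1]
grip_width: 0.0599
```

```bash
python3 -c "
from h import *
st()"
```

```text
t 7.93 pos [545.7 231.9  70.4] F [-0.8  0.5 -0.1] yaw 96.7 z [-0.012  0.016 -1.   ] w 59.9
```

Emit:
{"name": "move_arm", "arguments": {"moves": [[[0.003,0.001,-0.05,-0.03,-0.02,0,-0.4],[0.003,0.001,-0.045,0,0,0,-0.4],[0,0,-0.015,0,0,0,-0.4],[0,0,0,0,0,0,-0.4]]]}}

```text
clock: 8.27
eef_pos: [0.5477, 0.2325, 0.0137]
tool_rot: [0.665, 0.747, -0.002, -0.001]
ft_force: [0.2, 0.5, 0.2]
grip_width: 0.0594
```

```bash
python3 -c "
from h import *
st()"
```

```text
t 8.27 pos [547.7 232.5  13.7] F [0.2 0.5 0.2] yaw 96.7 z [-0.003 -0.001 -1.   ] w 59.4
```

Emit:
{"name": "move_arm", "arguments": {"moves": [[[0,0,0.002,0,0,0,0.2],[0,0,0,0,0,0,0.4],[0,0,0,0,0,0,1],[0,0,0,0,0,0,1],[0,0,0,0,0,0,1],[0,0,0,0,0,0,1]]]}}

```text
clock: 8.77
eef_pos: [0.5498, 0.2329, 0.0186]
tool_rot: [0.665, 0.747, 0.0, -0.0]
ft_force: [-0.1, -0.5, -2.3]
grip_width: 0.0261
```

```bash
python3 -c "
from h import *
st(); snap('scene','s15.png');im=cv2.imread('pics/s15.png')[200:330,170:320];cv2.imwrite('pics/s15c.png',cv2.resize(im,None,fx=4.5,fy=4.5))"
```

```text
t 8.77 pos [549.8 232.9  18.6] F [-0.1 -0.5 -2.3] yaw 96.7 z [-0.  0. -1.] w 26.1
```

View pics/s15c.png

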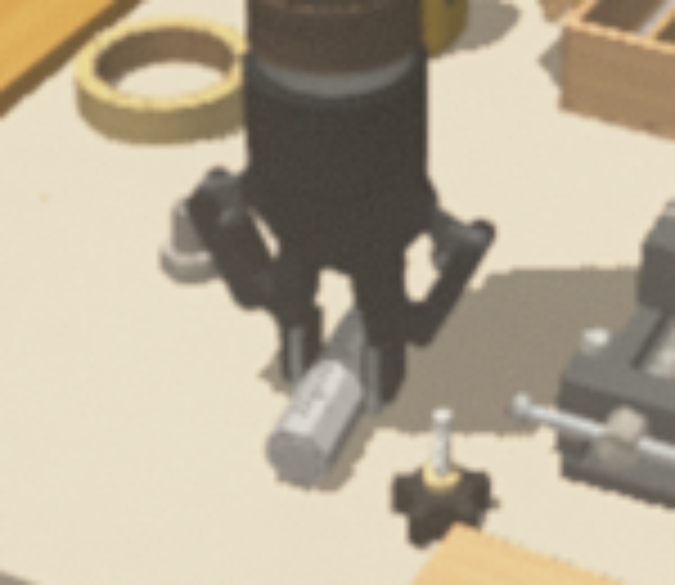

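Emit:
{"name": "move_arm", "arguments": {"moves": [[[0,0,0.04,0,0,0,1],[0,0,0.06,0,0,0,1],[0,0,0.07,0,0,0,1],[0,0,0.07,0,0,0,1],[0,0,0,0,0,0,1]]]}}

```text
clock: 9.23
eef_pos: [0.5451, 0.2308, 0.1391]
tool_rot: [0.665, 0.747, -0.005, -0.002]
ft_force: [1.9, 0.3, -1.8]
grip_width: 0.0264
```

```bash
cat >> h.py <<'E'
def pray(c,u,v,z):
    d=np.stack([(np.asarray(u,float)-c['cx'])/c['fx'],(np.asarray(v,float)-c['cy'])/c['fy'],np.ones(len(u))],-1)
    E=np.array(c['extrinsics']); d=d@E[:3,:3].T; return E[:3,3]+d*((z-E[2,3])/d[:,2])[:,None]
E
python3 -c "
from h import *
st()
c=dict(np.load('pics/top1.npz'))
print((pray(c,[323.8,399.5,325.5,397.3],[253.8,253.8,204.9,205.5],.055)*1000).round())
# bay inner floor region: depth points
P=pts(c); m=(P[...,2]<.02)
S=P[205:260,322:402].reshape(-1,3); S=S[(S[:,2]>.004)&(S[:,2]<.012)]; r=cv2.minAreaRect((S[:,:2]*1000).astype(np.float32)); print(r)
S=P[200:260,318:405].reshape(-1,3); S=S[(S[:,2]>.052)&(S[:,2]<.058)]
print(np.percentile(S*1000,[2,50,98],axis=0).round())
# lid plane fit
S=P[172:200,330:405].reshape(-1,3); S=S[(S[:,2]>.075)&(S[:,2]<.17)]
A=np.c_[S[:,1:],np.ones(len(S))]; s=np.linalg.lstsq(A,S[:,0],rcond=None)[0]; print('x=a y+b z+c',s,'res',np.std(A@s-S[:,0]))
"
```

```text
t 9.23 pos [545.1 230.8 139.1] F [ 1.9  0.3 -1.8] yaw 96.7 z [-0.01  -0.004 -1.   ] w 26.4
[[ 426.  -33.   55.]
 [ 422. -233.   55.]
 [ 558.  -42.   55.]
 [ 552. -236.   55.]]
((486.2353820800781, -145.13694763183594), (150.93113708496094, 221.9530029296875), 0.07857034355401993)
[[ 422. -234.   52.]
 [ 498. -135.   55.]
 [ 559.  -35.   58.]]
x=a y+b z+c [0.03705194 0.45619144 0.53778782] res 0.001431508870415421
```

Emit:
{"name": "move_arm", "arguments": {"moves": [[[-0.01,-0.05,0.01,0.0,0.0,-0.03,1],[-0.015,-0.07,0,0,-0.01,-0.03,1],[-0.015,-0.08,0,0,-0.01,-0.03,1],[-0.015,-0.08,0,0,0,-0.03,1],[-0.015,-0.08,0,0,0,-0.03,1],[-0.015,-0.08,0,0,0,-0.03,1],[-0.015,-0.08,0,0,0,-0.03,1],[-0.015,-0.08,0,0,0,-0.03,1]]]}}

```text
clock: 9.9
eef_pos: [0.4874, -0.068, 0.1471]
tool_rot: [0.706, 0.708, 0.006, 0.004]
ft_force: [0.6, -0.2, -2.7]
grip_width: 0.0267
```

```bash
python3 -c "
from h import *
st()"
```

```text
t 9.9 pos [487.4 -68.  147.1] F [ 0.6 -0.2 -2.7] yaw 90.2 z [ 0.014  0.002 -1.   ] w 26.7
```

Emit:
{"name": "move_arm", "arguments": {"moves": [[[-0.01,-0.07,-0.02,0,0.01,-0.04,1],[-0.01,-0.05,-0.05,0,0.015,-0.04,1],[-0.005,-0.01,-0.05,0,0,0,1],[0,0,0,0,0,0,1]]]}}

```text
clock: 10.23
eef_pos: [0.4725, -0.1445, 0.0874]
tool_rot: [0.726, 0.688, 0.001, 0.004]
ft_force: [-0.9, -0.4, -3.5]
grip_width: 0.0261
```

```bash
python3 -c "
from h import *
st(); snap('wrist','w16.png'); snap('top','t16.png')"
```

```text
t 10.23 pos [ 472.5 -144.5   87.4] F [-0.9 -0.4 -3.5] yaw 86.9 z [ 0.007 -0.004 -1.   ] w 26.1
```

View pics/w16.png

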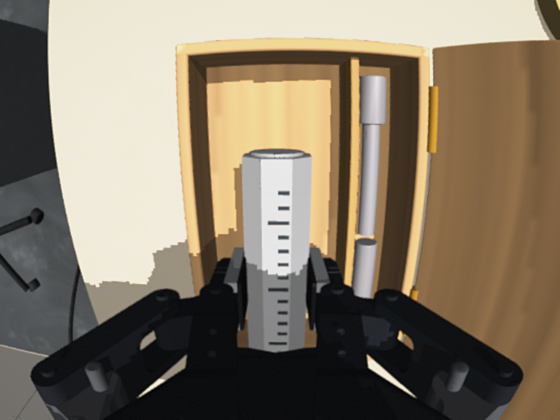

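Emit:
{"name": "move_arm", "arguments": {"moves": [[[0.002,0.015,-0.04,0,0.01,0.03,1],[0,0,-0.04,0,0,0,1],[0,0,-0.025,0,0,0,1],[0,0,0,0,0,0,1]]]}}

```text
clock: 10.67
eef_pos: [0.484, -0.133, 0.0444]
tool_rot: [0.717, 0.697, 0.005, 0.01]
ft_force: [-1.2, 0.0, -3.4]
grip_width: 0.0264
```

```bash
python3 -c "
from h import *
st()"
```

```text
t 10.67 pos [ 484.  -133.    44.4] F [-1.2  0.  -3.4] yaw 88.4 z [ 0.021 -0.006 -1.   ] w 26.4
```

Emit:
{"name": "move_arm", "arguments": {"moves": [[[-0.02,0,0,0.01,0.03,0,1],[-0.004,0,-0.01,0,0.015,0,1],[0,0,0,0,0,0,1]]]}}

```text
clock: 10.92
eef_pos: [0.4744, -0.1308, 0.0432]
tool_rot: [0.715, 0.699, -0.0, 0.001]
ft_force: [-0.0, -0.2, -1.3]
grip_width: 0.0263
```

```bash
python3 -c "
from h import *
st()"
```

```text
t 10.92 pos [ 474.4 -130.8   43.2] F [-0.  -0.2 -1.3] yaw 88.7 z [ 0.001 -0.002 -1.   ] w 26.3
```

Good alignment. Lower in small steps.

Emit:
{"name": "move_arm", "arguments": {"moves": [[[0,0,-0.015,0,0,0,1],[-0.002,0,-0.015,0,0.005,0,1],[0,0,0,0,0,0,1]]]}}

```text
clock: 11.17
eef_pos: [0.4757, -0.131, 0.0297]
tool_rot: [0.715, 0.699, 0.0, 0.002]
ft_force: [-1.1, 0.8, -2.3]
grip_width: 0.0263
```

```bash
python3 -c "
from h import *
st()"
```

```text
t 11.17 pos [ 475.7 -131.    29.7] F [-1.1  0.8 -2.3] yaw 88.7 z [ 0.004 -0.003 -1.   ] w 26.3
```

Emit:
{"name": "move_arm", "arguments": {"moves": [[[0,0,-0.007,0,0.005,0,1],[0,0,0,0,0,0,1]]]}}

```text
clock: 11.33
eef_pos: [0.4757, -0.1311, 0.0257]
tool_rot: [0.715, 0.699, -0.001, 0.001]
ft_force: [0.2, 0.6, -3.5]
grip_width: 0.0267
```

Emit:
{"name": "move_arm", "arguments": {"moves": [[[0,0,-0.006,0,0,0,1],[0,0,0,0,0,0,1]]]}}

```text
clock: 11.5
eef_pos: [0.4766, -0.1315, 0.0249]
tool_rot: [0.715, 0.699, -0.0, 0.002]
ft_force: [0.2, -0.5, -2.3]
grip_width: 0.0263
```

Emit:
{"name": "move_arm", "arguments": {"moves": [[[0,0,-0.007,0,0,0,1],[0,0,0,0,0,0,1]]]}}

```text
clock: 11.67
eef_pos: [0.4777, -0.1319, 0.0253]
tool_rot: [0.715, 0.699, 0.001, 0.004]
ft_force: [-0.1, -0.4, -3.3]
grip_width: 0.0264
```

Emit:
{"name": "move_arm", "arguments": {"moves": [[[0,0,-0.007,0,0,0,1],[0,0,0,0,0,0,1]]]}}

```text
clock: 11.83
eef_pos: [0.4791, -0.1324, 0.025]
tool_rot: [0.715, 0.699, 0.002, 0.005]
ft_force: [-0.2, 1.0, -2.8]
grip_width: 0.0263
```

Emit:
{"name": "move_arm", "arguments": {"moves": [[[-0.008,0,-0.012,0,0.015,0,1],[0,0,-0.004,0,0,0,1]]]}}

```text
clock: 12.0
eef_pos: [0.4809, -0.1329, 0.0242]
tool_rot: [0.715, 0.699, 0.004, 0.008]
ft_force: [-1.4, 0.8, -0.2]
grip_width: 0.0263
```

```bash
python3 -c "
from h import *
st()"
```

```text
t 12.0 pos [ 480.9 -132.9   24.2] F [-1.4  0.8 -0.2] yaw 88.7 z [ 0.016 -0.006 -1.   ] w 26.3
```

Emit:
{"name": "move_arm", "arguments": {"moves": [[[-0.012,0,-0.004,0.01,0.03,0,1],[0,0,-0.004,0,0.01,0,1]]]}}

```text
clock: 12.17
eef_pos: [0.4782, -0.1334, 0.024]
tool_rot: [0.715, 0.699, 0.0, 0.002]
ft_force: [-14.2, 3.6, 31.3]
grip_width: 0.0262
```

```bash
python3 -c "
from h import *
st(); snap('wrist','w17.png')"
```

```text
t 12.17 pos [ 478.2 -133.4   24. ] F [-14.2   3.6  31.3] yaw 88.7 z [ 0.003 -0.002 -1.   ] w 26.2
```

View pics/w17.png

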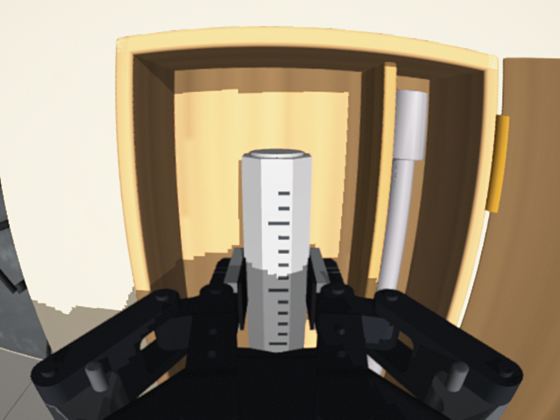

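Emit:
{"name": "move_arm", "arguments": {"moves": [[[0,0,0.003,0,0,0,0.2],[0,0,0,0,0,0,0.0],[0,0,0,0,0,0,0.0],[0,0,0,0,0,0,0.0]]]}}

```text
clock: 12.55
eef_pos: [0.4784, -0.1339, 0.025]
tool_rot: [0.715, 0.699, 0.0, 0.002]
ft_force: [-0.4, -0.0, -0.4]
grip_width: 0.0431
```

```bash
python3 -c "
from h import *
st()"
```

```text
t 12.55 pos [ 478.4 -133.9   25. ] F [-0.4 -0.  -0.4] yaw 88.7 z [ 0.003 -0.003 -1.   ] w 43.1
```

Emit:
{"name": "move_arm", "arguments": {"moves": [[[-0.004,0,0.03,0,0,0,0.0],[0,0,0.06,0,0,0,0.0],[0,0,0.07,0,0,0,0.5],[0,0,0.07,0,0,0,1],[0,0,0,0,0,0,1]]]}}

```text
clock: 12.97
eef_pos: [0.4715, -0.1328, 0.1378]
tool_rot: [0.715, 0.699, -0.004, -0.004]
ft_force: [1.3, 0.1, 0.6]
grip_width: 0.0068
```

```bash
python3 -c "
from h import *
st(); snap('wrist','w18.png'); snap('scene','s18.png')"
```

```text
t 12.97 pos [ 471.5 -132.8  137.8] F [1.3 0.1 0.6] yaw 88.7 z [-0.011  0.001 -1.   ] w 6.8
```

View pics/w18.png

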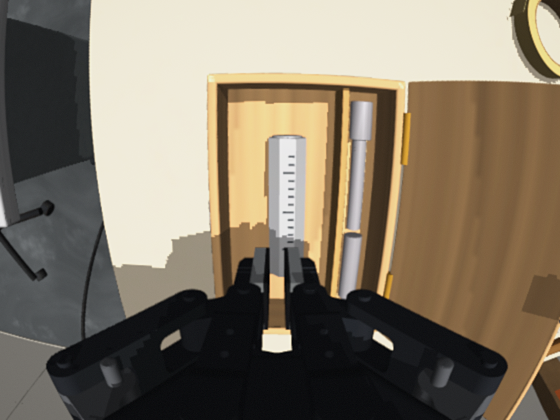

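View pics/s18.png

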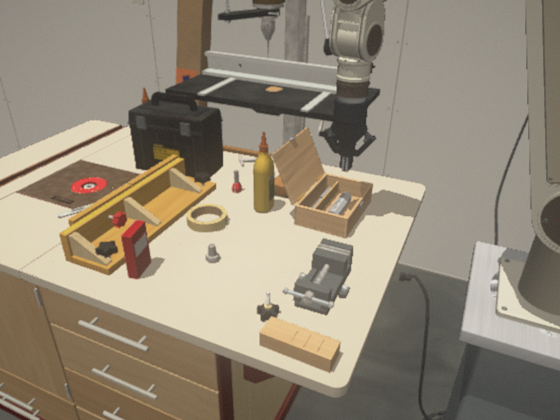

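```bash
python3 -c "
from h import *
for f in ('top1','scene1'):
    c=dict(np.load(f'pics/{f}.npz')); P=pts(c).reshape(-1,3); z=c['range_z'].reshape(-1)>0
    for n,lo,hi in [('back',(.6,-.4,.05),(1.0,-.1,1.0)),('bottle',(.6,-.14,.08),(.72,-.02,.25)),('lid',(.55,-.26,.06),(.63,-.04,.2))]:
        m=z&(P>lo).all(1)&(P<hi).all(1); S=P[m]
        print(f,n,len(S), (np.percentile(S,[1,50,99],axis=0)*1000).round().tolist() if len(S) else '')
"
```

```text
top1 back 10470 [[602.0, -399.0, 59.0], [876.0, -338.0, 186.0], [996.0, -107.0, 574.0]]
top1 bottle 873 [[600.0, -138.0, 96.0], [620.0, -78.0, 156.0], [675.0, -40.0, 200.0]]
top1 lid 2513 [[559.0, -236.0, 61.0], [591.0, -138.0, 128.0], [621.0, -42.0, 180.0]]
scene1 back 6048 [[602.0, -397.0, 54.0], [887.0, -187.0, 174.0], [998.0, -108.0, 424.0]]
scene1 bottle 1186 [[601.0, -137.0, 82.0], [644.0, -65.0, 146.0], [678.0, -38.0, 200.0]]
scene1 lid 2132 [[560.0, -235.0, 61.0], [589.0, -127.0, 122.0], [619.0, -41.0, 178.0]]
```

Emit:
{"name": "move_arm", "arguments": {"moves": [[[0.0,-0.03,0.07,0,0,-0.23,1],[0.02,-0.03,0.07,0,0,-0.23,1],[0.03,-0.03,0.07,0,0,-0.23,1],[0.04,-0.02,0.06,0,0,-0.23,1],[0.05,-0.01,0.02,0,0,-0.23,1],[0.05,-0.01,0,0,0,-0.23,1],[0.05,0,0,0,0,-0.23,1],[0,0,0,0,0,0,1]]]}}

```text
clock: 13.73
eef_pos: [0.5828, -0.1974, 0.2675]
tool_rot: [0.944, 0.33, -0.005, -0.024]
ft_force: [-0.9, 1.0, -1.0]
grip_width: -0.0005
```

```bash
python3 -c "
from h import *
print(st()['joint_pos'].round(2)); snap('top','t19.png')"
```

```text
t 13.73 pos [ 582.8 -197.4  267.5] F [-0.9  1.  -1. ] yaw 38.5 z [-0.026  0.041 -0.999] w -0.5
[-0.34  0.51  0.46  1.56  0.03  2.13]
```

View pics/t19.png

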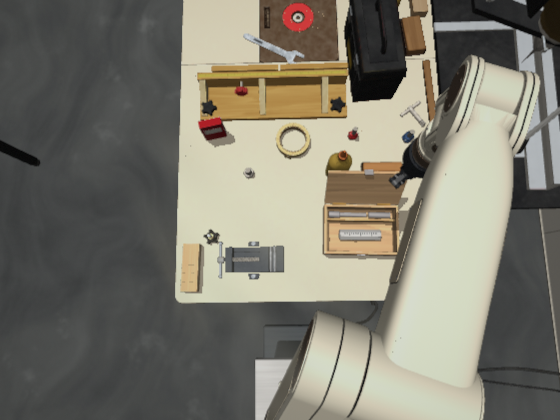

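```bash
python3 -c "
from h import *
for f in ('top1','scene1'):
    c=dict(np.load(f'pics/{f}.npz')); P=pts(c).reshape(-1,3); z=c['range_z'].reshape(-1)>0; P=P[z&(P[:,2]>.12)&(P[:,0]>.5)]
    P=P[~((abs(P[:,0]-.6)<.09)&(P[:,1]>-.26)&(P[:,2]<.22))]
    d=np.hypot(P[:,0]-.66,P[:,1]+.2)
    for zl,zh in [(.12,.2),(.2,.3),(.3,.45),(.45,.7),(.7,1)]:
        k=(P[:,2]>zl)&(P[:,2]<zh)
        if k.any(): i=np.argmin(np.where(k,d,9)); print(f,zl,d[i].round(3),P[i].round(3), k.sum())
"
```

```text
top1 0.12 0.124 [ 0.662 -0.324  0.19 ] 22159
top1 0.2 0.262 [ 0.921 -0.193  0.202] 3940
top1 0.3 0.201 [ 0.625 -0.398  0.342] 2567
top1 0.45 0.203 [ 0.793 -0.354  0.545] 784
scene1 0.12 0.12 [ 0.644 -0.319  0.189] 15300
scene1 0.2 0.264 [ 0.923 -0.191  0.205] 12579
scene1 0.3 0.199 [ 0.629 -0.397  0.342] 6678
scene1 0.45 0.241 [ 0.661 -0.441  0.452] 29
```

Emit:
{"name": "move_arm", "arguments": {"moves": [[[0.05,0.01,0,-0.04,-0.02,-0.23,1],[0.06,0.01,0,-0.04,-0.03,-0.23,1],[0.05,0,0,0,0,-0.23,1],[0.03,0,0,0,0,-0.23,1],[0,0,0,0,0,-0.23,1],[0,0,0,0,0,-0.15,1],[0,0,0,0,0,0,1]]]}}

```text
clock: 14.37
eef_pos: [0.6713, -0.1855, 0.2508]
tool_rot: [1.0, -0.012, -0.011, -0.006]
ft_force: [-1.2, -0.3, -0.6]
grip_width: 0.0003
```

```bash
python3 -c "
from h import *
print(st()['joint_pos'].round(2))"
```

```text
t 14.37 pos [ 671.3 -185.5  250.8] F [-1.2 -0.3 -0.6] yaw -1.4 z [-0.022  0.013 -1.   ] w 0.3
[-0.27  0.69  0.74  1.64  0.01  2.89]
```

Emit:
{"name": "move_arm", "arguments": {"moves": [[[0.0,0,-0.06,-0.02,-0.02,0,1],[0,0,-0.06,0,-0.02,0,1],[0,0,-0.04,0,0,0,1],[0,0,-0.02,0,0,0,1],[0,0,0,0,0,0,1]]]}}

```text
clock: 14.78
eef_pos: [0.6651, -0.1848, 0.1528]
tool_rot: [1.0, -0.004, -0.004, -0.002]
ft_force: [-0.5, -0.3, -1.2]
grip_width: 0.0003
```

```bash
python3 -c "
from h import *
st(); snap('scene','s20.png');snap('wrist','w20.png');im=cv2.imread('pics/s20.png')[60:260,200:420];cv2.imwrite('pics/s20c.png',cv2.resize(im,None,fx=3,fy=3))"
```

```text
t 14.78 pos [ 665.1 -184.8  152.8] F [-0.5 -0.3 -1.2] yaw -0.5 z [-0.009  0.004 -1.   ] w 0.3
```

View pics/s20c.png

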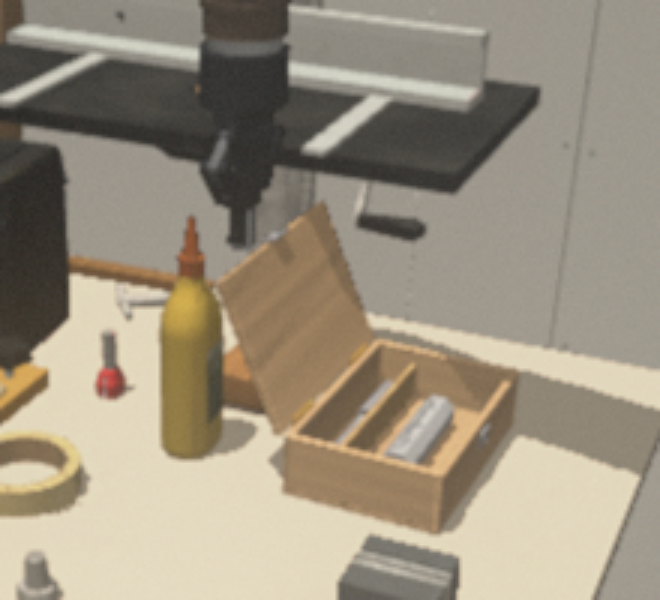

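View pics/w20.png

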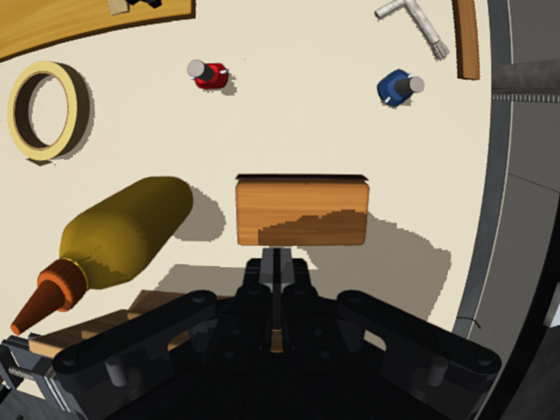

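Emit:
{"name": "move_arm", "arguments": {"moves": [[[-0.02,0,0,0,0,0,1],[-0.02,0,0,0,0,0,1],[-0.02,0,0,0,0,0,1],[-0.02,0,0,0,0,0,1],[0,0,0,0,0,0,1]]]}}

```text
clock: 15.3
eef_pos: [0.6279, -0.1862, 0.1619]
tool_rot: [1.0, -0.001, 0.002, 0.0]
ft_force: [-0.0, -0.4, 0.2]
grip_width: 0.0001
```

```bash
python3 -c "
from h import *
st(); snap('scene','s21.png');im=cv2.imread('pics/s21.png')[60:260,200:420];cv2.imwrite('pics/s21c.png',cv2.resize(im,None,fx=3,fy=3))"
```

```text
t 15.3 pos [ 627.9 -186.2  161.9] F [-0.  -0.4  0.2] yaw -0.2 z [ 0.005 -0.    -1.   ] w 0.1
```

View pics/s21c.png

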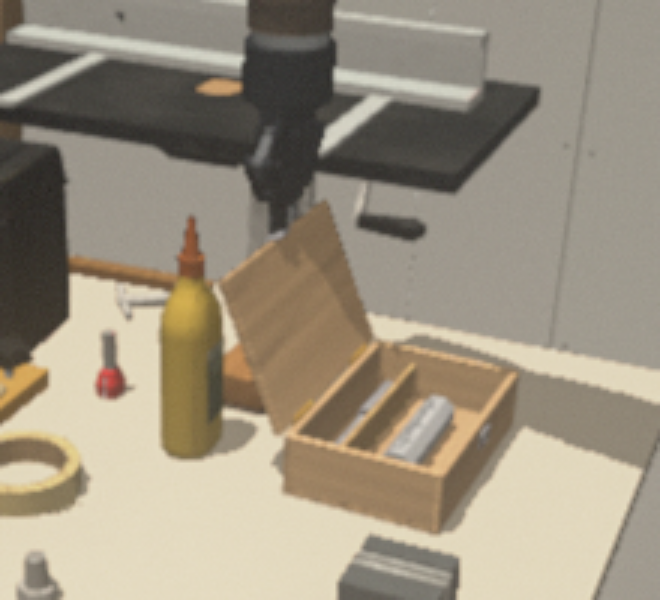

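Emit:
{"name": "move_arm", "arguments": {"moves": [[[-0.02,0,-0.01,0,0,0,1],[-0.02,0,-0.01,0,0,0,1],[-0.02,0,-0.008,0,0,0,1],[0,0,0,0,0,0,1]]]}}

```text
clock: 15.68
eef_pos: [0.6082, -0.1874, 0.1576]
tool_rot: [1.0, 0.001, 0.015, 0.002]
ft_force: [0.2, 0.2, -0.2]
grip_width: 0.0001
```

```bash
python3 -c "
from h import *
st(); c=snap('scene','s22.png');im=cv2.imread('pics/s22.png')[60:260,200:420];cv2.imwrite('pics/s22c.png',cv2.resize(im,None,fx=3,fy=3))"
```

```text
t 15.68 pos [ 608.2 -187.4  157.6] F [ 0.2  0.2 -0.2] yaw 0.1 z [ 0.031 -0.005 -1.   ] w 0.1
```

View pics/s22c.png

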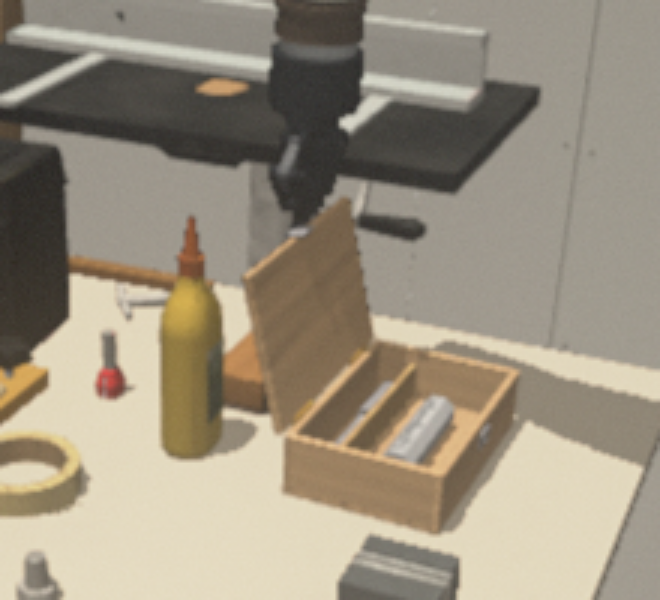

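Emit:
{"name": "move_arm", "arguments": {"moves": [[[-0.018,0,-0.006,0,0.04,0,1],[-0.018,0,-0.004,0,0.03,0,1],[0,0,0,0,0,0,1]]]}}

```text
clock: 15.98
eef_pos: [0.5943, -0.1881, 0.1566]
tool_rot: [1.0, 0.002, 0.001, 0.004]
ft_force: [-1.1, -0.6, -0.1]
grip_width: 0.0004
```

```bash
cat > lid.py <<'E'
from h import *
import sys
st(); c=snap('scene',sys.argv[1]); im=cv2.imread('pics/'+sys.argv[1])[60:260,200:420]; cv2.imwrite('pics/c'+sys.argv[1],cv2.resize(im,None,fx=3,fy=3))
# lid inner face: points in box frame
P=pts(c); B=P-np.array([.4913,-.1357,0]); bx=B[...,0]*.9993-B[...,1]*.037; by=B[...,0]*.037+B[...,1]*.9993
m=(c['range_z']>0)&(by>-.085)&(by<.085)&(P[...,2]>.08)&(P[...,2]<.155)&(bx>.0)&(bx<.13)
hsv=cv2.cvtColor(c['pixels'],cv2.COLOR_RGB2HSV); m&=(hsv[...,1]>60)&(hsv[...,2]>70)
x=bx[m];z=P[...,2][m]
for _ in range(3):
    a=np.polyfit(z,x,1); r=x-np.polyval(a,z); k=abs(r)<max(.004,2*np.std(r)); x,z=x[k],z[k]
print('n',len(x),'lid angle',np.pi/2+np.arctan(a[0]),'x at hinge',np.polyval(a,.055))
E
python3 lid.py s23.png
```

```text
t 15.98 pos [ 594.3 -188.1  156.6] F [-1.1 -0.6 -0.1] yaw 0.2 z [ 0.001 -0.008 -1.   ] w 0.4
n 804 lid angle 1.6894917452829572 x at hinge 0.06755912130232064
```

Emit:
{"name": "move_arm", "arguments": {"moves": [[[-0.018,0,-0.006,0,0.02,0,1],[-0.02,0,-0.004,0,0.01,0,1],[0,0,0,0,0,0,1]]]}}

```text
clock: 16.28
eef_pos: [0.5747, -0.188, 0.1497]
tool_rot: [1.0, 0.002, -0.009, 0.004]
ft_force: [-0.3, -0.2, -0.5]
grip_width: -0.0
```

```bash
python3 lid.py s24.png
```

```text
t 16.28 pos [ 574.7 -188.   149.7] F [-0.3 -0.2 -0.5] yaw 0.3 z [-0.017 -0.007 -1.   ] w -0.0
n 578 lid angle 1.4474826982294822 x at hinge 0.06797501311763998
```

View pics/cs24.png

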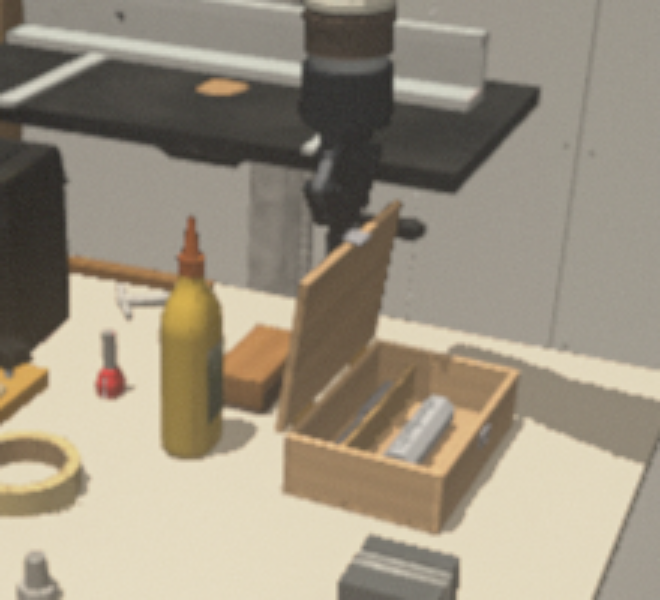

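Emit:
{"name": "move_arm", "arguments": {"moves": [[[-0.016,0,0,0,0,0,1],[0.04,0,0.0,0,0,0,1],[0.07,0,0.0,0,0,0,1],[0.07,0,0,0,0,0,1]]]}}

```text
clock: 16.67
eef_pos: [0.6494, -0.1876, 0.147]
tool_rot: [1.0, 0.0, -0.016, 0.002]
ft_force: [1.4, 0.6, 0.5]
grip_width: 0.0002
```

```bash
python3 lid.py s25.png
```

```text
t 16.67 pos [ 649.4 -187.6  147. ] F [1.4 0.6 0.5] yaw 0.0 z [-0.032 -0.004 -0.999] w 0.2
n 116 lid angle 0.9591563673307475 x at hinge 0.08344234663717229
```

View pics/cs25.png

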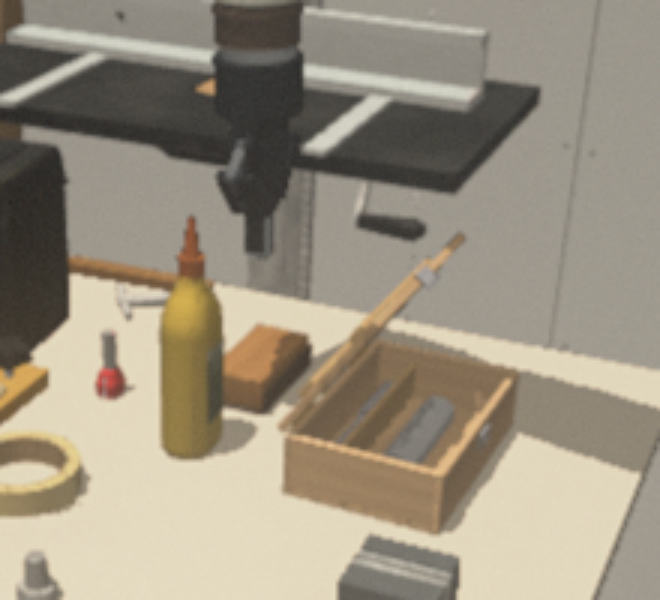

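Lid is falling freely. Lift the tool away and let it settle.

Emit:
{"name": "move_arm", "arguments": {"moves": [[[0.0,0,0.04,0,0,0,1],[0.0,0,0.05,0,0,0,1],[0,0,0.05,0,0,0,1],[0,0,0.05,0,0,0,1],[0,0,0,0,0,0,1],[0,0,0,0,0,0,1],[0,0,0,0,0,0,1],[0,0,0,0,0,0,1]]]}}

```text
clock: 17.38
eef_pos: [0.6574, -0.1856, 0.2293]
tool_rot: [1.0, 0.003, -0.022, -0.0]
ft_force: [0.5, 0.4, -0.3]
grip_width: 0.0002
```

```bash
python3 -c "
from h import *
st(); c=snap('top','t26.png'); snap('scene','s26.png'); P=pts(c)
S=P[195:262,322:400].reshape(-1,3); print('lid heights',np.percentile(S[:,2]*1000,[10,30,50,70,90]).round(1))
for n,f in (('now',c),('before',dict(np.load('pics/top1.npz')))):
    P=pts(f)
    for k,(u0,u1,v0,v1,zl,zh) in dict(bottle=(322,356,145,170,.15,.25),star=(202,222,226,246,.006,.07),nut=(240,260,162,182,.006,.05),tape=(270,318,118,162,.01,.05),offcut=(178,206,240,298,.02,.05),block=(355,410,156,168,.02,.045)).items():
        S=P[v0:v1,u0:u1].reshape(-1,3); S=S[(S[:,2]>zl)&(S[:,2]<zh)]; print(n,k,len(S),(np.median(S,0)*1000).round(1) if len(S) else '')
"
```

```text
t 17.38 pos [ 657.4 -185.6  229.3] F [ 0.5  0.4 -0.3] yaw 0.4 z [-0.043  0.    -0.999] w 0.2
lid heights [  0.8  63.2  66.4 617.6 664.7]
now bottle 101 [656.8 -75.4 176. ]
now star 138 [477.6 274.5  19.9]
now nut 83 [660.2 170.2  17.8]
now tape 518 [763.4  45.4  23.4]
now offcut 830 [395.4 330.6  32.1]
now block 135 [ 672.4 -186.8   34.2]
before bottle 102 [656.8 -75.3 175.2]
before star 137 [478.1 274.8  20.8]
before nut 86 [660.5 170.2  17. ]
before tape 525 [764.5  45.4  23.1]
before offcut 828 [395.4 330.4  32.2]
before block 210 [ 671.9 -207.6   34.6]
```

View pics/s26.png

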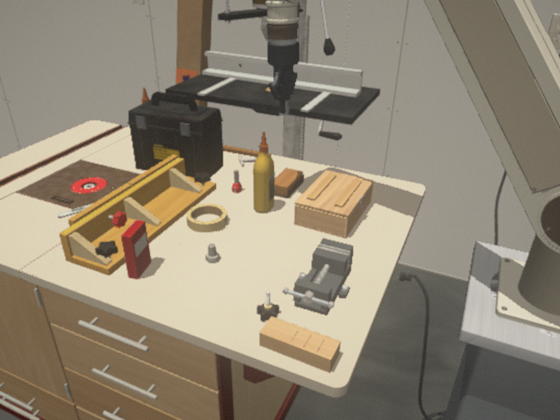

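View pics/t26.png

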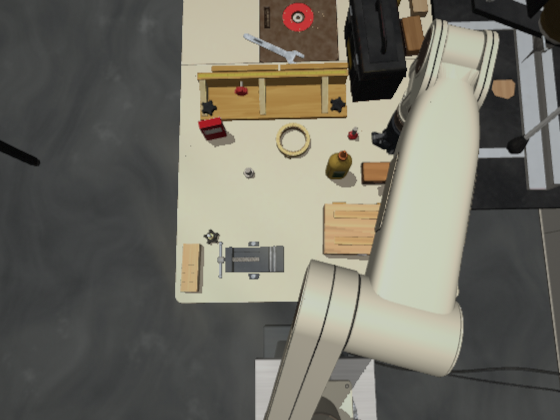

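```bash
python3 -c "
from h import *
st(); job_done()"
```

```text
t 17.48 pos [ 657.1 -185.6  229. ] F [ 0.7 -0.1  0.2] yaw 0.4 z [-0.044  0.    -0.999] w 0.1
the job is handed in; nothing more can be done
```

The setting bar is in the wide front bay with its scale facing up, and the lid is fully shut. I handed the job in at 17.5 s of the 66 s allowed.

- **Bar:** Two fingertip strokes tipped it 90 degrees, sliding it about 6 mm on the first. I then gripped it and pressed it onto the bay floor at about 31 N before letting go. The wrist picture after release showed the scale straight up.
- **Lid:** I pushed it from behind its right half to about 1.45 rad, gave it a small nudge and pulled the arm back. At 16.7 s, with the arm about 75 mm clear, it was at about 0.96 rad and falling freely. Afterwards its top measured 63 to 66 mm high, which matches a shut lid.
- **Other things:** The glue bottle, star knob, collet nut, tape and offcut were all within about 1 mm of where they started, and the bottle was still upright. The arm partly hid the sanding block, so its position is only partly confirmed. Its height and x matched, and its y differed by about 21 mm, probably because only part of it was visible.
- **At hand-in:** The tool was about 0.23 m above the worktop with only noise-level force on the wrist. I could not look at the bar again once the lid was closed.

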